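# Jack up the hinged instrument platen and hold it

## Robot

A 7-joint arm with a two-finger parallel gripper is mounted at the origin on a cart in front of the work surface, level with it; the furniture and walls round the work are solid. World frame = base frame: x ahead of the robot, y to its left, z up, the work surface at z = 0. Lengths are in m, angles in rad, forces in N, time in s.
With the tool pointing down it reaches from about 0.4 to 0.85 m from the base axis. Payload 6.9 kg.
Tool frame: the origin (TCP) lies midway between the tips of the shut fingers; the grasp point (between the pads) lies grip_depth behind it (grip_depth is the distance from the TCP to the grasp point, in m); z points along the fingers, y is the line along which they close (so a half turn about z gives the same grasp; the last joint's range is limited). The gripper opens to 85 mm and grips with 20 to 120 N. Pads are 22 mm wide; open, the fingers measure 114 mm over their backs; the gripper's body (76 mm by 85 mm) begins 54 mm behind the grasp point. The pads swing forward as they close: fully open they stand 13 mm farther back than shut.
Start: joints at [1.292, 0.507, -0.238, 1.5, 0.126, 1.149, -0.155], TCP at [0.235, -0.579, 0.231] pointing down, gripper open.
Joint ranges: [-3.08, 3.08], [-0.24, 2.05], [-1.43, 1.35], [0, 2.5], [-1.52, 4.66], [0.17, 1.96], [-2.89, 2.89]. Speed limits (rad/s): [2.39, 2.39, 3.14, 3.14, 3.14, 3.14, 3.14].

## Interface

Orientations are given as a unit quaternion [w, x, y, z].
In Python, from station import move_to, move_straight, goto_joints, open_gripper, grasp, sleep, ik, read_camera, camera_info, Unreachable, job_done, current_t, current_joint_positions, current_qvel, current_joint_efforts, current_tcp_pos, current_tcp_rot, current_force, current_ft_torque, current_width, current_finger_force, grip_depth gives the robot as it stands. The module is installed in compiled form; this text tells all that it offers. Calls block until the motion is done:
- move_to(position, orientation): joint-space move of the TCP to a pose.
- move_straight(position, rate=0.15, ori=None, contact_N=None): straight line of the TCP; ori=None keeps the orientation; rate is the mean speed in m/s. With contact_N (N) it stops when the force on the tool has changed by that much, and returns True; else False.
- goto_joints(angles): joint-space move.
- open_gripper() and grasp(effort=None): open the fingers fully, or close them until they stop; effort is the grip in N (None keeps the last).
- sleep(seconds).
- ik(position, orientation): joint angles nearest the present ones, or None.
- read_camera(name): name is "scene" or "side" or "wrist"; returns (picture, depth): 400x640x3 uint8, red, green, blue; 400x640 float32, m along the optical axis (not along the pixel's ray), 0 where there is no reading.
- camera_info(name): a dict with "fx", "fy", "cx", "cy" (pixels), "dist_coeffs" ([k1, k2, p1, p2, k3] as OpenCV has them; the pictures are not rectified), "extrinsics" (4x4, takes a point from camera to world coordinates). Camera axes: x right, y down, z forward; pixel columns grow to the right and rows downward; lengths in m; the calibration is good to about 2 mm. A picture is of the moment at which its call begins: read the wrist's pose just before it. camera_info takes no time and is no camera call; for the wrist camera it gives the pose at the moment of the call.
A pose or a line that the arm cannot do raises Unreachable and nothing moves.
- job_done(): hands the job in; it is judged then, once.
Readings, each from a call of its own:
- current_t(): time.
- current_joint_positions(): joint angles.
- current_qvel(): joint speeds.
- current_joint_efforts(): joint torques, N m.
- current_tcp_pos(): TCP position.
- current_tcp_rot(): TCP orientation.
- current_force(): force on the tool from outside, world axes, zero at the start.
- current_ft_torque(): the same for the moment, N m.
- current_width(): opening from 0.0 (shut) to 1.0 (fully open).
- current_finger_force(): force on a finger pad.
Only numpy, scipy, OpenCV 4.12 (cv2) and the standard library are available. Lean on these libraries where they do the work, as an engineer would, in place of code of your own. Each camera call takes 0.05 s, during which the arm holds its last target. There are 200 camera calls.

## Task

A colleague has to slip a shim under the feet of the hinged instrument platen. Lay the flat steel bar across the two rails of the drip tray as a footing, let go of it, and stand the little lever jack upright on it, handle still up, with its saddle centred under the round lift pad below the bolt-marked tongue of the platen, and let go of the jack too. Then push the jack's handle all the way down so that the jack alone lifts the platen, and finish while still holding the handle down; leave the other things on the table where they are.

Things in the scene. Friction and masses are not known exactly. Their poses are not given: they have to be found in the camera images.
- bar_center (a point): centre of the loose flat steel bar, 56 mm wide (its x) by 190 mm long (its y) by 12 mm thick (z up), 0.5 kg, lying flat on the table at the start; its long axis lies within about 0.15 rad of world y. The point has the bar's axes. Best taken across its 56 mm width at the middle.
- bar: the same bar; origin at the centre of its underside, same axes (6 mm below bar_center)
- tray: fixed shallow sheet-metal drip tray 130 mm (x) by 180 mm (y); origin at the centre of its underside, on the table. Its floor is 3 mm thick, lips along its two long sides are 9 mm high. At y = -75 mm and y = +75 mm it carries the two rails.
- rail_left: steel rail of the tray at tray y = +75 mm: 130 mm long (tray x), 16 mm wide (y), top 16 mm above the table; origin at the centre of its underside
- rail_right: the same rail at tray y = -75 mm
- platen: grey hinged instrument platen (150 x 170 x 14 mm, with a gauge and an adapter fixed on it) on a fixed stand to the left (+y) of the tray. Origin on its hinge, 190 mm to +y of the lift pad; the edge towards the tray swings up. It stands on two feet and takes about 5 to 9 N at the lift pad to raise it. What is mounted on it stands up to 131 mm above the table, at least 60 mm to +y of the lift pad.
- lift_pad (a point): centre of the underside of the round steel lift pad, 36 mm in diameter and 6 mm thick, under the tongue of the platen; 65 mm above the table at the start. The tongue is 44 mm wide, 14 mm thick (from 71 to 85 mm high), ends 25 mm to -y of the pad's centre, and has a hexagonal bolt head on top exactly above the pad. Axes: y points from the tray to the hinge, z up. About 125 mm to tray +y of the tray's origin, up to 20 mm off its middle in tray x.
- jack: loose lever jack, 0.82 kg; origin on its underside below the pivot; y points to the saddle, -y to the handle, z up. At the start y lies within about 0.15 rad of world y. Base plate 46 mm wide (x), 8 mm thick, from y = -100 to +35 mm. Two grey cheek plates stand on it, together 36 mm wide (x), from y = -22 to +22 mm, 62 mm high: the place to grip. The rocker (saddle and handle in one, pivot 36 mm above the underside) runs between them.
- jack_grip (a point): point between the jack's cheek plates to grip it at, across x, 45 mm above its underside; jack axes
- saddle (a point): top of the jack's domed round saddle (30 mm in diameter), 80 mm to +y of the pivot; 30 mm above the jack's underside with the handle up, about 21 mm more with the handle fully down. With the jack on the bar on the rails its top is at first 58 mm above the table, 7 mm below the lift pad.
- pedal (a point): centre of the top of the flat black pad, 32 mm wide and 44 mm long, at the end of the jack's handle, 130 mm to -y of the pivot; about 74 mm above the jack's underside with the handle up; it sinks about 34 mm to the stop, pushed straight down
- jack_handle (a joint): angle of the jack's rocker: 0 handle up and saddle low, 0.26 rad at the stop with the handle fully down. A spring and the load push the handle back up when it is let go. Holding it down under the load takes about 5 to 9 N straight down on the pedal.
- torch: black pocket torch, 31x103x31 mm (bystander, loose; origin at the centre of its underside)
- hex_key: hex key, 38x104x6 mm (bystander, loose; origin at the centre of its underside)
- adapter: steel threaded adapter standing up, 32x34x52 mm (bystander, loose; origin at the centre of its underside)
- nut: knurled ring nut, 36x36x18 mm (bystander, loose; origin at the centre of its underside)
- tin: round flat tin, 65x65x25 mm (bystander, loose; origin at the centre of its underside)
- pen: marker pen, 17x135x16 mm (bystander, loose; origin at the centre of its underside)
- tee: tube tee fitting, 44x64x26 mm (bystander, loose; origin at the centre of its underside)

How it is judged:
On the way, in this order (a step that is already met when the one before it is completed fails the run):
1. the bar lies flat across both rails of the tray, let go (contact force between bar and rail_left above 0.4 N and contact force between bar and rail_right above 0.4 N and angle between bar's own z axis and vertical below 0.05 rad and contact force between the fingers and bar below 0.1 N), for 0.2 s.
2. the jack stands upright on the bar, handle up, its saddle under the lift pad, let go (contact force between bar and rail_left above 0.4 N and contact force between bar and rail_right above 0.4 N and angle between bar's own z axis and vertical below 0.05 rad and contact force between jack and bar above 2 N and angle between jack's own z axis and vertical below 0.06 rad and horizontal distance between saddle and lift_pad below 0.015 m and value of joint jack_handle below 0.06 rad and contact force between the fingers and jack below 0.1 N), for 0.2 s.
At the end, for the whole second after the job is handed in: bar flat on both rails; jack upright (0.06 rad) on it, saddle within 15 mm of the pad centre; jack_handle over 0.2 rad under the robot's push (over 1.5 N); the jack alone carries the platen, pad over 73 mm high (8 mm up); the robot touches neither platen nor bar (contact force between bar and rail_left above 0.4 N and contact force between bar and rail_right above 0.4 N and angle between bar's own z axis and vertical below 0.05 rad and contact force between jack and bar above 2 N and angle between jack's own z axis and vertical below 0.06 rad and horizontal distance between saddle and lift_pad below 0.015 m and value of joint jack_handle above 0.2 rad and height (world z) of lift_pad above 0.073 m and contact force between jack and platen above 2 N and contact force between the fingers and jack above 1.5 N and contact force between each of the arm, the fingers and platen below 0.3 N and contact force between the fingers and bar below 0.3 N and linear speed of platen below 0.02 m/s); the arm keeps its last pose, push and grip.
It fails at once if a bystander is moved by more than 25 mm (distance of any of torch, hex_key, adapter, nut, tin, pen, tee from where it was at the start of the episode above 0.025 m).
It fails at once if the robot pushes or lifts the platen itself (contact force between any of the fingers, the arm and platen above 5 N).
It also fails if it takes over 72 s, if anything falls off the work surface, if the arm or the gripper's body presses on something with over 40 N, if the wrist force passes 120 N, or if a joint passes its speed limit or range.

## Working session

There is one attempt and no reset: what is moved stays moved. The work goes in short steps, each a Python script; the robot and the scene stay as the last script left them, time stands still between calls to the robot, and variables do not carry over. Pictures are saved under pics/ and viewed, at most 10 in all, crops included, and the job is handed in when it is done.

```bash
mkdir -p pics; ls
python3 - <<'E'
from station import *
import cv2, numpy as np
print(current_t(), grip_depth, current_tcp_pos(), current_tcp_rot())
ims=[]
for n in ("scene","side","wrist"):
    p,d=read_camera(n); np.savez(f"{n}0.npz",p=p,d=d); i=camera_info(n)
    print(n,{k:np.round(v,4).tolist() for k,v in i.items()})
    np.save(f"{n}_ext0.npy",i["extrinsics"])
    cv2.imwrite(f"pics/{n}0.png",p[:,:,::-1])
E
```

```text
pics
0.0 0.0187 [ 0.23434059 -0.57886208  0.23042325] [-8.78944981e-04  9.81542106e-01  1.91244036e-01 -2.01718520e-04]
scene {'fx': 375.0118, 'fy': 375.0118, 'cx': 320.299, 'cy': 197.8875, 'dist_coeffs': [-0.0509, 0.0, 0.0, 0.0, 0.0], 'extrinsics': [[-0.8894, -0.3166, 0.3296, 0.1468], [-0.457, 0.6183, -0.6394, 0.6953], [-0.0014, -0.7193, -0.6947, 0.8066], [0.0, 0.0, 0.0, 1.0]]}
side {'fx': 512.1427, 'fy': 512.1427, 'cx': 315.9323, 'cy': 190.3186, 'dist_coeffs': [-0.1277, 0.0, 0.0, 0.0, 0.0], 'extrinsics': [[0.8801, -0.2319, 0.4143, -0.1327], [-0.4748, -0.4395, 0.7625, -1.1138], [0.0053, -0.8678, -0.4969, 0.7878], [0.0, 0.0, 0.0, 1.0]]}
wrist {'fx': 301.7202, 'fy': 301.7202, 'cx': 317.2014, 'cy': 199.683, 'dist_coeffs': [0.0053, 0.0, 0.0, 0.0, 0.0], 'extrinsics': [[0.3753, -0.8938, -0.2457, 0.2975], [-0.9269, -0.3623, -0.0979, -0.5543], [-0.0015, 0.2645, -0.9644, 0.3731], [0.0, 0.0, 0.0, 1.0]]}
```

View pics/scene0.png

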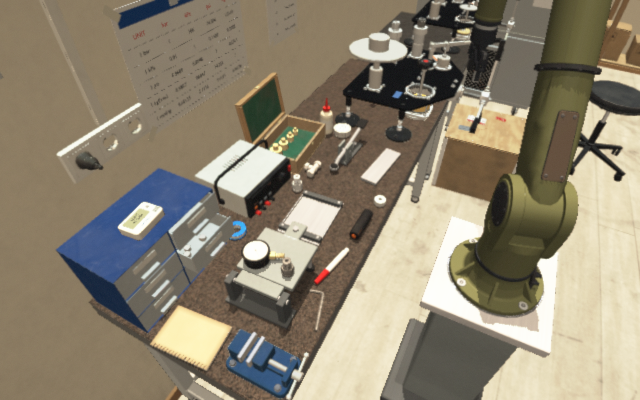

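View pics/side0.png

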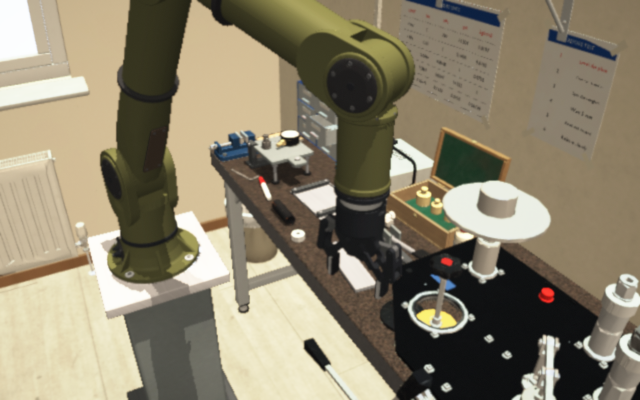

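The scene view shows the bar at about (380,165), the jack at (348,152), the tray at (312,215) and the platen at (270,270), with its tongue towards the tray at about (298,232). I'll get rough positions from the depth image, then look closer with the wrist camera.

```bash
cat > h.py <<'E'
from station import *
import cv2, numpy as np
from scipy.spatial.transform import Rotation as R
def ray(i,uv):
    K=np.array([[i["fx"],0,i["cx"]],[0,i["fy"],i["cy"]],[0,0,1]])
    n=cv2.undistortPoints(np.array(uv,float).reshape(-1,1,2),K,np.array(i["dist_coeffs"])).reshape(-1,2)
    return np.c_[n,np.ones(len(n))]
def at_z(i,E,uv,z):   # intersect pixel rays with height z
    d=ray(i,uv)@E[:3,:3].T; s=(np.asarray(z)-E[2,3])/d[:,2]
    return E[:3,3]+d*s[:,None]
def by_depth(i,E,uv,dep):
    uv=np.array(uv,int); z=np.array([dep[v,u] for u,v in uv])
    return (ray(i,uv)*z[:,None])@E[:3,:3].T+E[:3,3]
def down(psi):  # tool down, closing axis (tool y) at world angle psi
    y=np.array([np.cos(psi),np.sin(psi),0]); z=np.array([0,0,-1.]); x=np.cross(y,z)
    q=R.from_matrix(np.c_[x,y,z]).as_quat(); return np.array([q[3],*q[:3]])
def cloud(name,dep,i,E):
    v,u=np.mgrid[0:400,0:640]; uv=np.c_[u.ravel(),v.ravel()]
    return ((ray(i,uv)*dep.ravel()[:,None])@E[:3,:3].T+E[:3,3]).reshape(400,640,3)
def snap(name,tag):
    i=camera_info(name); E=np.array(i["extrinsics"]); p,d=read_camera(name)
    cv2.imwrite(f"pics/{tag}.png",p[:,:,::-1]); np.savez(f"{tag}.npz",p=p,d=d,E=E); return p,d,i,E
E
python3 - <<'E'
from h import *
i=camera_info("scene");E=np.array(i["extrinsics"]);d=np.load("scene0.npz")["d"]
names="barc bar_top bar_bot jack_cheek jack2 tray platen tongue torch pen hexkey nut tee adapter instrbox".split()
uv=[(380,165),(392,153),(370,178),(350,150),(337,165),(312,215),(280,255),(298,232),(361,222),(332,266),(319,310),(380,200),(313,168),(296,184),(255,165)]
for n,p in zip(names,by_depth(i,E,uv,d)): print(n,p.round(3))
w=R.from_quat(np.roll(current_tcp_rot(),-1)); print(w.as_matrix().round(3))
Ew=np.load("wrist_ext0.npy"); print("cam in tool",(w.as_matrix().T@(Ew[:3,3]-current_tcp_pos())).round(4),(w.as_matrix().T@Ew[:3,:3]).round(3))
for x,y in [(.55,-.2),(.55,0),(.55,.2),(.65,-.2),(.65,.05)]:
    print(x,y,[ik([x,y,.3],down(a)) is not None for a in (0,np.pi,np.pi/2,-np.pi/2)])
E
```

```text
barc [ 0.418 -0.268  0.012]
bar_top [ 0.405 -0.353  0.01 ]
bar_bot [ 0.423 -0.192  0.012]
jack_cheek [ 0.527 -0.261  0.042]
jack2 [ 0.538 -0.184  0.029]
tray [0.516 0.032 0.004]
platen [0.475 0.263 0.106]
tongue [0.483 0.167 0.085]
torch [0.369 0.016 0.031]
pen [0.381 0.176 0.014]
hexkey [0.355 0.299 0.008]
nut [ 0.357 -0.105  0.017]
tee [ 0.606 -0.143  0.021]
adapter [ 0.614 -0.045  0.025]
instrbox [0.724 0.004 0.096]
[[ 0.927  0.375 -0.001]
 [ 0.375 -0.927  0.001]
 [-0.    -0.001 -1.   ]]
cam in tool [ 0.0677  0.0006 -0.1425] [[-0.    -0.964 -0.264]
 [ 1.    -0.    -0.   ]
 [ 0.    -0.264  0.964]]
0.55 -0.2 [True, True, True, True]
0.55 0 [True, True, True, True]
0.55 0.2 [True, True, True, True]
0.65 -0.2 [True, True, True, True]
0.65 0.05 [True, True, True, True]
```

Run:
```python
from h import *
for y,t in [(-.24,"w1"),(.09,"w2")]:
    move_to([.47,y,.25],down(np.pi/2)); sleep(.3); snap("wrist",t)
    print(current_t(),current_tcp_pos(),current_joint_positions())
```

```text
2.025 [ 0.46988376 -0.24030832  0.24990339] [ 1.08087744  0.46969446 -0.99680923  1.71890418  0.42230036  1.18690961
  1.54065462]
3.625 [0.47014951 0.08940338 0.24991235] [ 0.5128187   0.40054716 -1.06740341  1.8332581   0.3858359   1.13686168
  0.88145026]
```

View pics/w1.png

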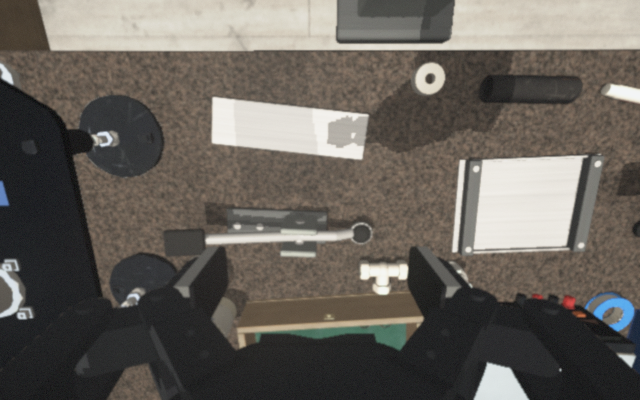

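View pics/w2.png

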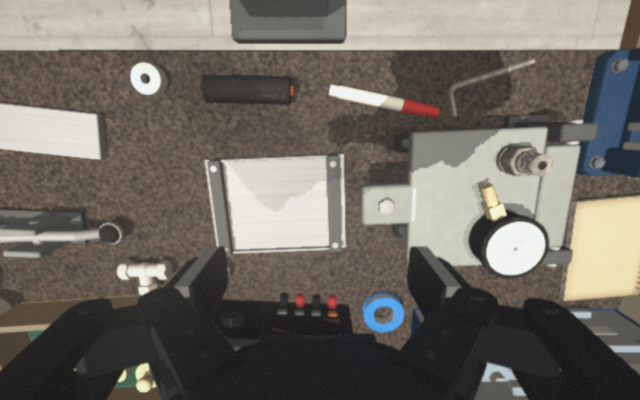

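w1 shows the bar with corners at about (212,97), (369,113), (363,159), (211,144), the jack's saddle at (361,232) and its pedal at (185,242). w2 shows the tray's rail bolts at (214,169), (334,164), (336,245), (226,249) and the tongue's bolt at (386,206). I'll enlarge those areas.

Run:
```python
from h import *
a=cv2.imread("pics/w1.png")[195:270,160:390]; b=cv2.imread("pics/w2.png")[145:260,200:430]
f=lambda c:cv2.resize(c,None,fx=3.4,fy=3.4,interpolation=cv2.INTER_CUBIC)
cv2.imwrite("pics/c1.png",cv2.convertScaleAbs(np.vstack([f(a)[:200],f(b)])[:, :780],alpha=1.3,beta=25)[:600])
i=camera_info("wrist")
z=np.load("w1.npz");C=cloud("w",z["d"],i,z["E"])
def rect(m,t): 
    P=C[m][:,:2]; r=cv2.minAreaRect(P.astype(np.float32)); print(t,m.sum(),np.round(r[0],4),np.round(r[1],4),round(r[2],2), "z",np.median(C[m][:,2]).round(4))
M=np.zeros((400,640),bool)
m=M.copy();m[90:168,205:375]=1; g=m&(C[...,2]>.007)&(C[...,2]<.02); g=cv2.erode(g.astype(np.uint8),np.ones((3,3)))>0; rect(g,"bar")
m=M.copy();m[200:265,270:330]=1; rect(m&(C[...,2]>.054)&(C[...,2]<.066),"cheeks")
m=M.copy();m[220:262,160:206]=1; rect(m&(C[...,2]>.06)&(C[...,2]<.09),"pedal")
m=M.copy();m[218:248,345:376]=1; rect(m&(C[...,2]>.02)&(C[...,2]<.05),"saddle")
z=np.load("w2.npz");C=cloud("w",z["d"],i,z["E"])
m=M.copy();m[150:258,208:232]=1; rect(m&(C[...,2]>.012)&(C[...,2]<.02),"rail-")
m=M.copy();m[150:258,325:348]=1; rect(m&(C[...,2]>.012)&(C[...,2]<.02),"rail+")
m=M.copy();m[180:230,358:405]=1; rect(m&(C[...,2]>.078)&(C[...,2]<.088),"tongue")
m=M.copy();m[190:222,370:400]=1; rect(m&(C[...,2]>.088),"bolt")
m=M.copy();m[110:285,90:640]=1; print("platen max z",C[110:285,400:590,2].max())
```

```text
bar 6430 [ 0.4177 -0.2749] [0.1864 0.0531] 83.71 z 0.0118
cheeks 562 [ 0.5475 -0.2633] [0.0437 0.0358] 87.63 z 0.0609
pedal 1091 [ 0.5422 -0.3932] [0.0443 0.0318] 87.44 z 0.0736
saddle 429 [ 0.552  -0.1866] [0.0295 0.0354] 24.67 z 0.0274
rail- 1147 [ 0.5211 -0.0387] [0.1295 0.0164] 2.45 z 0.0158
rail+ 1168 [0.5152 0.1108] [0.13  0.016] 2.33 z 0.0159
tongue 1494 [0.4948 0.1595] [0.0445 0.0453] 2.47 z 0.0847
bolt 207 [0.4553 0.1251] [0.1241 0.0171] 42.98 z 0.0913
platen max z 0.39240150936514945
```

View pics/c1.png

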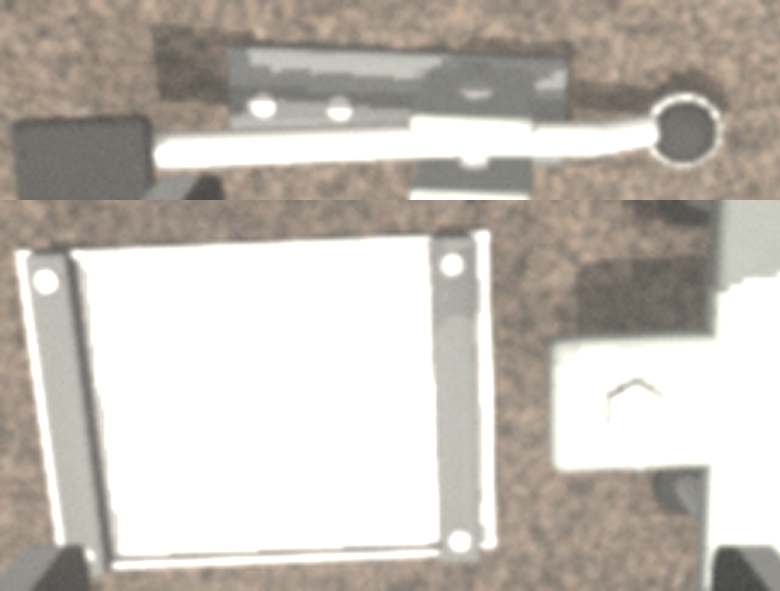

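The crop shows the saddle at (685,128), the bolt head at about (634,402), and the tray and tongue parallel. Before moving I'll check the clearances around the jack (wooden box, black table and disc) and cross-check the pad by pixel ray.

Run:
```python
from h import *
i=camera_info("wrist")
z=np.load("w1.npz")
print("box/legs",by_depth(i,z["E"],[(330,298),(330,310),(250,300),(243,325),(160,140),(155,270),(235,305),(70,230)],z["d"]).round(3).tolist())
print("saddle",at_z(i,z["E"],[(160+685/3.4,195+128/3.4)],.03).round(4))
z=np.load("w2.npz")
print("bolt",at_z(i,z["E"],[(200+634/3.4,145+202/3.4)],.091).round(4))
print("instr",by_depth(i,z["E"],[(300,285),(300,305),(340,330)],z["d"]).round(3).tolist())
s=camera_info("scene");E=np.array(s["extrinsics"])
C=cloud("s",np.load("scene0.npz")["d"],s,E)
print("disc",C[[50,38,60],[355,378,390]].round(3).tolist(), "box lid",C[105,262].round(3),C[85,250].round(3), C[130,322].round(3))
m=(C[...,0]>.4)&(C[...,0]<.61)&(C[...,1]<-.3)&(C[...,1]>-.75)&(C[...,2]>.05);m[:,450:]=0
for y in np.arange(-.7,-.3,.05):
    k=m&(abs(C[...,1]-y)<.025); print(round(y,2),k.sum(),C[k][:,2].max().round(3) if k.any() else 0)
```

```text
box/legs [[0.657, -0.222, 0.008], [0.656, -0.224, 0.039], [0.664, -0.34, 0.003], [0.664, -0.337, 0.058], [0.432, -0.436, 0.01], [0.608, -0.466, 0.014], [0.673, -0.363, 0.002], [0.505, -0.47, 0.129]]
saddle [[ 0.5474 -0.1839  0.03  ]]
bolt [[0.4922 0.1611 0.091 ]]
instr [[0.642, 0.064, -0.001], [0.655, 0.065, 0.028], [0.658, 0.117, 0.075]]
disc [[0.627, -0.502, 0.279], [0.56, -0.537, 0.321], [0.494, -0.488, 0.276]] box lid [ 0.839 -0.218  0.155] [ 0.879 -0.219  0.219] [ 0.659 -0.312  0.052]
-0.7 302 0.137
-0.65 295 0.283
-0.6 429 0.324
-0.55 1063 0.323
-0.5 832 0.322
-0.45 417 0.282
-0.4 69 0.077
-0.35 51 0.069
```

```bash
cat >> h.py <<'E'
YAW=.042; PAD=np.array([.4940,.1617]); YD=np.array([-np.sin(YAW),np.cos(YAW)])
PIV=PAD-.080*YD; BAR=PAD-.126*YD
E
python3 - <<'E'
from h import *
b=[.4177,-.2749]; q1=down(-.11); q2=down(YAW)
for p,q in [([*b,.1],q1),([*b,-.001],q1),([*BAR,.015],q2),([.5475,-.2633,.026],down(-.041)),([*PIV,.054],q2),([*(PAD-.21*YD),.068],q2)]:
    s=ik(p,q); print(None if s is None else np.round(s,2))
move_to([*b,.12],q1); move_straight([*b,-.001],.12)
grasp(60); sleep(.2); print("w",current_width(),current_finger_force(),current_tcp_pos(),current_t())
move_straight([*b,.10],.15); print("w",current_width(),current_force())
move_to([*BAR,.10],q2)
move_straight([*BAR,.022],.12)
c=move_straight([*BAR,.010],.02,contact_N=4); print(c,current_tcp_pos(),current_force())
open_gripper(); sleep(.3); move_straight([*BAR,.16],.15)
move_to([.45,.03,.27],down(np.pi/2)); sleep(.3); snap("wrist","w3"); print(current_t())
E
```

```text
[ 0.95  0.53 -0.61  2.    0.43  0.75 -0.03]
[ 0.82  0.67 -0.43  2.08  0.57  0.51 -0.15]
[ 0.15  0.64 -0.41  2.07  0.49  0.53 -0.57]
[ 0.68  0.73 -0.44  1.78  0.44  0.73 -0.04]
[ 0.1   0.58 -0.46  2.03  0.43  0.62 -0.61]
[ 0.37  0.56 -0.48  2.02  0.41  0.66 -0.33]
w 0.6372966800068034 62.27533221244812 [ 4.17551195e-01 -2.75163255e-01 -7.28141945e-05] 6.8417
w 0.6320446840267131 [-0.73574635  0.07376606 -4.5118271 ]
True [0.49972814 0.03573593 0.01597508] [-0.17531946 -0.57729264  7.6658015 ]
13.5833
```

View pics/w3.png

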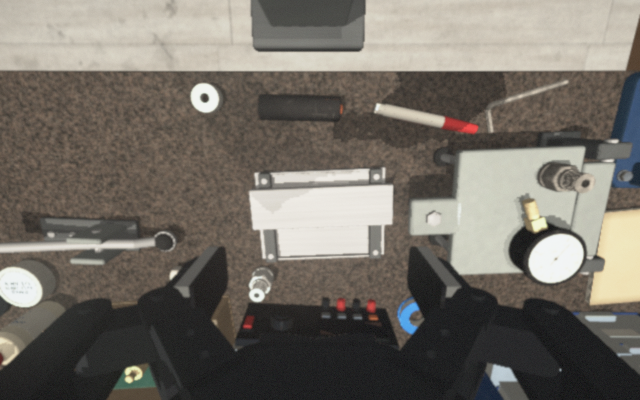

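The bar lies across both rails, spanning columns 250–393 and rows 186–228, and the tongue's bolt is at (433,218). I'll re-measure the bar, tongue and jack from depth, then carry the jack.

Run:
```python
from h import *
i=camera_info("wrist"); z=np.load("w3.npz");C=cloud("w",z["d"],i,z["E"])
def rect(b,lo,hi,t):
    m=np.zeros((400,640),bool);m[b[0]:b[1],b[2]:b[3]]=1;m&=(C[...,2]>lo)&(C[...,2]<hi)
    r=cv2.minAreaRect(C[m][:,:2].astype(np.float32)); print(t,m.sum(),np.round(r[0],4),np.round(r[1],4),round(r[2],2),"z",np.median(C[m][:,2]).round(4), "tilt fit",np.linalg.lstsq(np.c_[C[m][:,:2],np.ones(m.sum())],C[m][:,2],rcond=None)[0][:2].round(3))
rect((180,235,245,398),.023,.034,"bar")
rect((190,245,405,450),.078,.088,"tongue")
rect((215,270,70,142),.054,.066,"cheeks")
print("bar target",BAR,"piv",PIV, "box right of adapter", by_depth(i,z["E"],[(260,285)],z["d"]))
```

```text
bar 5745 [0.5001 0.0356] [0.0564 0.1902] 2.4 z 0.0278 tilt fit [0.006 0.   ]
tongue 1314 [0.4945 0.1593] [0.0435 0.0458] 2.68 z 0.0847 tilt fit [0.023 0.022]
cheeks 513 [ 0.5472 -0.2623] [0.0438 0.0357] 88.05 z 0.0606 tilt fit [ 0.009 -0.017]
bar target [0.49929044 0.03581112] piv [0.49735901 0.08177055] box right of adapter [[ 0.60717857 -0.04877401  0.04295696]]
```

Run:
```python
from h import *
j=[.5474,-.2630]; q1=down(-.041); q2=down(YAW)
move_to([*j,.16],q1); move_straight([*j,.027],.12)
grasp(110); sleep(.2); print("w",current_width(),current_finger_force(),current_tcp_pos(),current_t())
move_straight([*j,.032],.03);move_straight([*j,.15],.12); print("w",current_width(),current_force(),current_ft_torque())
A=PIV-.07*YD
move_to([*A,.15],q2); move_straight([*A,.075],.12); sleep(.3)
print(current_tcp_pos(),current_t()); snap("wrist","w4"); snap("side","s4")
a=cv2.imread("pics/w4.png"); b=cv2.imread("pics/s4.png")[130:290,220:420]
cv2.imwrite("pics/c4.png",np.vstack([a[:, :][:330],np.pad(cv2.resize(b,None,fx=1.65,fy=1.65),((0,0),(0,310),(0,0)))]))
```

```text
w 0.4051630385670374 111.37919425964355 [ 0.54751693 -0.26309101  0.02757755] 16.8
w 0.4056355808536626 [ 0.39948344  0.6773592  -7.3072807 ] [0.2403703  0.02801537 0.02701529]
[0.50060651 0.01176411 0.07553585] 20.4083
```

View pics/c4.png

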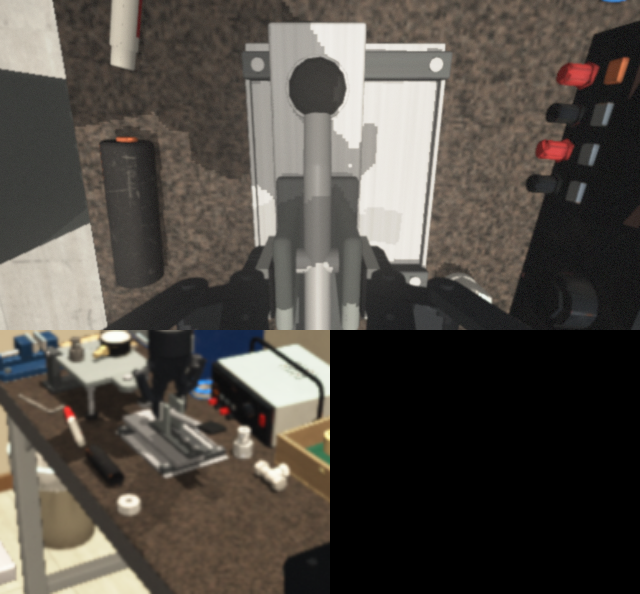

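The jack is held straight over the bar, with its saddle at (318,88) and the bar ahead of it. I'll check its tilt by fitting a plane to the base plate.

Run:
```python
from h import *
i=camera_info("wrist"); z=np.load("w4.npz");C=cloud("w",z["d"],i,z["E"])
for t,(r0,r1,cs) in dict(base=(182,228,list(range(281,299))+list(range(337,354))),bar=(32,60,range(278,355)),saddle=(70,106,range(302,334))).items():
    P=C[r0:r1][:,list(cs)].reshape(-1,3); P=P[abs(P[:,2]-np.median(P[:,2]))<.008]
    f=np.linalg.lstsq(np.c_[P[:,:2]-P[:,:2].mean(0),np.ones(len(P))],P[:,2],rcond=None)[0]
    print(t,len(P),P.mean(0).round(4),f.round(4),P[:,2].max().round(4))
print("expected saddle xy",current_tcp_pos()[:2]+.08*YD, "base bottom",current_tcp_pos()[2]-.0276)
```

```text
base 920 [0.5    0.0369 0.0566] [ 0.0085 -0.1369  0.0566] 0.0653
bar 2003 [0.4964 0.1181 0.0279] [-0.0004 -0.006   0.0279] 0.0307
saddle 1147 [0.4984 0.0908 0.0775] [-0.0127  0.0338  0.0775] 0.0802
expected saddle xy [0.49708692 0.09171191] base bottom 0.04770566971910896
```

Run:
```python
from h import *
i=camera_info("wrist"); z=np.load("w4.npz");C=cloud("w",z["d"],i,z["E"])
for r in range(178,234,6):
    print(r,[np.median(C[r:r+3,a:b].reshape(-1,3),axis=0).round(4).tolist() for a,b in ((283,298),(338,352))])
print(np.median(C[82:94,312:324].reshape(-1,3),axis=0).round(4))
```

```text
178 [[0.4852, 0.0451, 0.0553], [0.5152, 0.0463, 0.0553]]
184 [[0.4853, 0.0418, 0.0559], [0.5151, 0.0431, 0.056]]
190 [[0.4854, 0.0384, 0.0559], [0.5155, 0.0396, 0.0559]]
196 [[0.4855, 0.0349, 0.0557], [0.5157, 0.0362, 0.056]]
202 [[0.4859, 0.0325, 0.0581], [0.5155, 0.0336, 0.0585]]
208 [[0.4868, 0.0323, 0.0697], [0.5146, 0.0336, 0.0702]]
214 [[0.4876, 0.0324, 0.0799], [0.5136, 0.0336, 0.0794]]
220 [[0.4882, 0.0323, 0.0882], [0.5129, 0.0336, 0.0882]]
226 [[0.4889, 0.0323, 0.0955], [0.5124, 0.0334, 0.0959]]
232 [[0.4894, 0.032, 0.1015], [0.512, 0.0329, 0.1018]]
[0.4984 0.0908 0.078 ]
```

Run:
```python
from h import *
T=np.array([.4970,.0822]); A=T-.07*YD
move_straight([*A,.0581],.06); move_straight([*T,.0581],.06)
print(current_tcp_pos(),current_force())
c=move_straight([*T,.0535],.015,contact_N=4); print(c,current_tcp_pos(),current_force(),current_t())
open_gripper(); sleep(.4); print(current_force(), current_width())
move_straight([*T,.18],.15)
B=PAD-.21*YD
move_to([.45,.03,.25],down(np.pi/2)); sleep(.2)
p,d,i,E=snap("wrist","w5"); print(current_t())
cv2.imwrite("pics/c5.png",p[140:290,180:470,::-1].repeat(2,0).repeat(2,1))
```

```text
[0.49698799 0.08161053 0.05803316] [ 0.64685584  0.08322019 -8.01946404]
True [0.49724798 0.08185632 0.05553737] [-0.91228604 -0.25476856  5.74636836] 22.5333
[ 0.49159343  0.869605   -0.59337706] 0.9984890375375266
26.0583
```

View pics/c5.png

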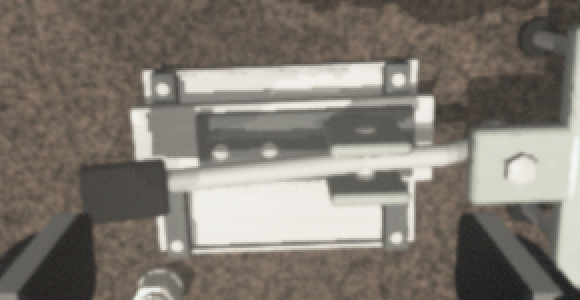

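The jack stands on the bar with its saddle hidden under the tongue, the pedal at crop (125,190) and the cheeks at (370,172). I'll measure them and then push.

Run:
```python
from h import *
i=camera_info("wrist"); z=np.load("w5.npz");C=cloud("w",z["d"],i,z["E"])
def rect(b,lo,hi,t):
    m=np.zeros((400,640),bool);m[b[0]:b[1],b[2]:b[3]]=1;m&=(C[...,2]>lo)&(C[...,2]<hi)
    r=cv2.minAreaRect(C[m][:,:2].astype(np.float32)); print(t,m.sum(),np.round(r[0],4),np.round(r[1],4),round(r[2],2),"z",np.median(C[m][:,2]).round(4)); return np.array(r[0])
c=rect((205,245,335,395),.083,.094,"cheeks"); p=rect((215,255,215,268),.09,.115,"pedal"); t=rect((195,250,408,460),.078,.088,"tongue")
u=(c-p)/np.linalg.norm(c-p); print("yaw",np.arctan2(-u[0],u[1]),"saddle est",c+.08*u,"pad",t+.0023*YD)
```

```text
cheeks 656 [0.4972 0.0815] [0.0356 0.0435] 2.19 z 0.089
pedal 1282 [ 0.5027 -0.0463] [0.0318 0.0462] 2.72 z 0.1015
tongue 1584 [0.501  0.1617] [0.0568 0.0502] 3.0 z 0.0847
yaw 0.043394041101262736 saddle est [0.49371694 0.16137611] pad [0.50093787 0.16403835]
```

Run:
```python
from h import *
B=np.array([.5025,-.0475]); q=down(YAW)
grasp(20); move_to([*B,.17],q); move_straight([*B,.106],.1); sleep(.2); f0=current_force(); print(f0,current_width())
c=move_straight([*(B-.005*YD),.064],.03,contact_N=18); sleep(.5)
print(c,current_tcp_pos(),current_force()-f0,current_t()); sleep(.5)
print(current_tcp_pos(),current_force()-f0,abs(current_qvel()).max()); p,d,i,E=snap("scene","s6"); snap("wrist","w6")
a=cv2.imread("pics/w6.png")[:330]; b=cv2.resize(p[185:285,215:375,::-1],None,fx=2.7,fy=2.7)
cv2.imwrite("pics/c6.png",np.vstack([a,np.pad(b,((0,0),(0,640-b.shape[1]),(0,0)))]))
```

```text
[ 0.04611647 -0.31401711 -0.2708445 ] 0.0020409293525348016
True [ 0.50301464 -0.05216295  0.06650808] [-2.36625201  0.33413554 14.65876245] 30.7167
[ 0.50299369 -0.05216596  0.06648495] [-3.93804955 -0.1527662  15.82368552] 0.001461170647689855
```

View pics/c6.png

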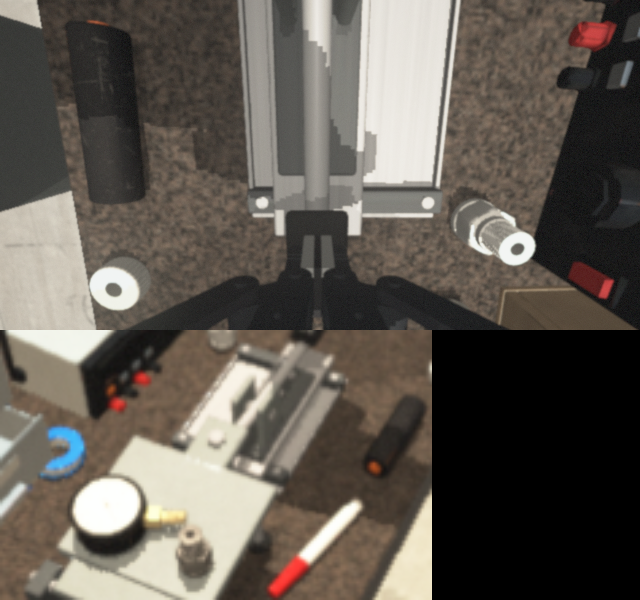

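The handle is down, with the fingertips on the pedal at (317,230). I'll check the lift of the tongue against the starting picture before handing in.

Run:
```python
from h import *
s=camera_info("scene");E=np.array(s["extrinsics"])
for f in ("scene0","s6"):
    C=cloud("s",np.load(f+".npz")["d"],s,E); m=(abs(C[...,0]-.4945)<.018)&(abs(C[...,1]-.150)<.01)&(C[...,2]>.06); print(f,m.sum(),np.median(C[m][:,2]))
w=np.load("w6.npz"); i=camera_info("wrist"); C=cloud("w",w["d"],i,w["E"])
print("base z L/R", [np.median(C[r:r+8,a:b,2]).round(4) for r in (60,150) for a,b in ((282,296),(337,352))])
```

```text
scene0 76 0.08589065873443447
s6 77 0.10170172300487457
base z L/R [np.float64(0.036), np.float64(0.0361), np.float64(0.0359), np.float64(0.036)]
```

The tongue is about 16 mm up near the pad, the jack base is level at 36 mm on the bar, and the push is about 16 N.

```bash
python3 -c "
from station import *
print(job_done(), current_t())"
```

```text
the job is handed in; nothing more can be done
the job is handed in; nothing more can be done
```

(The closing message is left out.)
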